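# Prime the oil pump, then hold the ball tray level under its spout

### The job

A steel test ball is to be oiled before a wear test: first prime the oil dispenser by pressing its pump head all the way down and letting it spring right back up. Then pick up the ball tray that has the ball in it by its black handle, carry it level so that the ball stays in its pocket, and bring the ball centrally under the mouth of the spout, its top one to two centimetres below the mouth, for a colleague to dose. Finish while holding the tray there level and still, touching neither the dispenser nor the waste beaker with it, and leave the beaker, the empty tray, the timer and the tweezers where they are.

Things in the scene. Friction and masses are not known exactly. Their poses are not given: they have to be found in the camera images.
- dispenser: Oil dispenser fixed to the worktop: steel base plate 164 x 92 x 8 mm (x -120 to +44 mm), low ring, amber bottle 58 mm in diameter (top of its black cap 140 mm above the worktop) and a pump on top. Origin on the worktop under the bottle's axis, z up; the spout points along its -x, towards the robot within 0.4 rad. A beaker stands on the plate under the spout.
- pump (a joint): Pump head travel in m: 0 = up at rest, 0.012 = fully pressed down against the stop. It is sprung: about 1.4 N to start, 5.6 N at the stop; it rises by itself when released.
- pump_top (a point): Centre of the top face of the pump head, a black round button 36 mm in diameter, 177 mm above the worktop when up; moves with the head. Press it straight down with closed fingers.
- spout_mouth (a point): Centre of the downward opening of the steel spout (tube 7 mm thick, mouth 9 mm), 75 mm from the bottle's axis along the dispenser's -x, 150 mm above the worktop when the pump is up. Axes as the dispenser's, z up.
- tray: Loose tray with the ball, 0.18 kg: round aluminium pan, 64 mm, rim 9 mm high, floor 4 mm thick; pocket collar on it, 22 mm inside, 2.5 mm high: the ball rolls out past about 35 deg of tipping. Origin: centre of the pan's underside, z up. Handle: black bar along -x (x -140 to -60 mm), 14 mm wide, z 22 to 40 mm, foot at x -130 mm. Stands left or right of the dispenser, handle to the robot.
- tray_grip (a point): Best point to grip the tray: 92 mm from the pan's centre along the handle (tray -x), 31 mm above the tray's underside, middle of the bar. Pinch the 14 mm width from above, with some 60 N so that it does not sag.
- tray_pocket (a point): Centre of a ball resting in the middle of the tray's pocket: 16.5 mm above the tray's underside.
- ball_center (a point): Centre of the polished steel ball, 25 mm in diameter, 0.064 kg, loose in the tray's pocket (play about 3 mm each way).
- tray_empty: Second tray of the same shape and size, without a ball, standing on the other side of the dispenser: leave it. Origin as for the tray.
- beaker: Waste beaker, glass, 62 mm wide (76 over its lip at +y), 73 mm high, standing loose on the dispenser's base plate under the spout, top 81 mm above the worktop. Origin in its underside, 7 mm from its axis towards the lip: leave it.
- timer: White bench timer, 66 x 66 x 16 mm, lying loose in front of the dispenser. Origin at the centre of its underside: leave it.
- tweezers: Steel tweezers, 126 mm long, lying flat and loose in front of the dispenser. Origin at the centre of the underside: leave them.

How it is judged:
By the outcome, as a careful person would: the job done as asked, in the order asked, and still so for the second after the job is handed in, while the arm keeps its last pose, push and grip.
It also fails if it takes over 51 s, if anything falls off the work surface, if the arm or the gripper's body presses on something with over 40 N, if the wrist force passes 120 N, or if a joint passes its speed limit or range.

### The arm

A 6-joint arm with a two-finger parallel gripper is mounted at the origin on a cart in front of the work surface, level with it; the furniture and walls round the work are solid. World frame = base frame: x ahead of the robot, y to its left, z up, the work surface at z = 0. Lengths are in m, angles in rad, forces in N, time in s.
With the tool pointing down it reaches from about 0.325 to 0.9 m from the base axis. Payload 6.1 kg.
Tool frame: the origin (TCP) lies at the very end of the fingers, on their centre line; the grasp point (between the pads) lies 19 mm behind it (robot.pinch_z is the distance from the TCP to the grasp point, in m); z points along the fingers, y is the line along which they close (so a half turn about z gives the same grasp; the last joint's range is limited). The gripper opens to 85 mm and grips with 20 to 120 N. Pads are 22 mm wide; open, the fingers measure 114 mm over their backs; the gripper's body (76 mm by 85 mm) begins 54 mm behind the grasp point. The pads swing forward as they close: fully open they stand 13 mm farther back than shut.
Start: joints at [-1.327, 0.22, 1.526, -0, 1.395, -0.126], TCP at [0.226, -0.583, 0.231] pointing down, gripper open.
Joint ranges: [-2.98, 2.98], [-0.91, 2.08], [0.09, 2.57], [-1.24, 4.39], [0.2, 2.65], [-2.68, 2.68]. Speed limits (rad/s): [2.57, 2.57, 3.01, 3.14, 3.14, 3.14].

### API

Orientations are given as a rotation vector (axis times angle).
In Python, from rig import robot, readout, get_image gives the robot as it stands (robot), with the cameras as plain functions and the readings (readout).
- The arm moves only by the shell command python3 jog.py 'ROWS' [OPENING] [FORCE]. ROWS is a JSON list of rows, 1 to 5 of them, each of 6 numbers: dx, dy, dz in m, then a rotation vector rx, ry, rz in rad; each row is the pose to reach, as a shift and turn from the pose commanded when the command began, along the tool's axes at that moment; what a row does not reach only later rows make up. A row lasts 1/12 s, in which the tool goes at most 0.0417 m and 0.125 rad, less where a joint would pass 70% of its speed; a pose out of reach is approached as far as the arm can. OPENING is the finger opening in m, set as the command begins (- or left out keeps the last). The fingers move at their own pace and stop on an object; FORCE is the grip in N (left out, the last holds). Time passes only in rows, so rows that do not move let the fingers close. It prints the time, the measured TCP pose, the force, the opening and the grip force at its end.
- readout.state(): the state, without advancing time (a new reading comes with each control period).
- get_image(name): name is "scene" or "top"; returns a dict with "image" (400x640x3 uint8, red, green, blue), "intrinsics" (3x3 intrinsics, pixels), "R" (3x3) and "t" (3): a world point X has camera coordinates R X + t. Camera axes: x right, y down, z forward; pixel columns grow to the right and rows downward; lengths in m; the calibration is good to about 2 mm. A picture is of the moment at which its call begins. There is no depth.
- robot.close_job(): hands the job in; it is judged then, once.
The state is a dict: "time_s": time; "joints": joint angles; "joint_velocities": joint speeds; "joint_efforts": joint torques, N m; "ee_pos": TCP position; "tool_rot": TCP orientation; "force": force on the tool from outside, world axes, zero at the start; "moment": the same for the moment, N m; "gripper_width": finger opening in m; "finger_force": force on a finger pad.
Only numpy, scipy, OpenCV 4.12 (cv2) and the standard library are available. Lean on these libraries where they do the work, as an engineer would, in place of code of your own. Each camera call takes 0.05 s, during which the arm holds its last target. There are 200 camera calls.

## Working session

There is one attempt and no reset: what is moved stays moved. The work goes in short steps, Python scripts to look and compute and a shell command to move; the robot and the scene stay as the last step left them, time stands still between calls to the robot, and variables do not carry over. Pictures are saved under pics/ and viewed, at most 10 in all, crops included, and the job is handed in when it is done.

```bash
ls; mkdir -p pics
python3 - <<'E'
from rig import robot, readout, get_image
import cv2,pickle
for n in("scene","top"):
    d=get_image(n); cv2.imwrite(f"pics/{n}0.png",d["image"][:,:,::-1]); pickle.dump(d,open(n+".pkl","wb")); print(n,d["intrinsics"],d["R"],d["t"])
print(readout.state(),robot.pinch_z)
E
```

```text
jog.py
pics
rig.py
scene [[441.50274787   0.         318.92183043]
 [  0.         441.50274787 199.04229235]
 [  0.           0.           1.        ]] [[-0.59654001 -0.80252098 -0.01000432]
 [-0.37578141  0.29030156 -0.88006439]
 [ 0.70917441 -0.52123418 -0.47474896]] [0.33321001 0.30976284 0.77405072]
top [[446.36124095   0.         323.78936874]
 [  0.         446.36124095 199.64066434]
 [  0.           0.           1.        ]] [[-0.00459367 -0.99994659  0.00925789]
 [-0.99875375  0.0041277  -0.04973836]
 [ 0.04969749 -0.00947483 -0.99871937]] [0.00327676 0.52026248 1.25365596]
{'time_s': 0.1, 'joints': array([-1.32708373e+00,  2.21163690e-01,  1.52752386e+00,  5.91265644e-06,
        1.39468260e+00, -1.26118013e-01]), 'joint_velocities': array([-6.25013715e-04, -1.15887460e-03, -3.43345600e-03,  2.04774368e-03,
        1.53119921e-03, -3.70423480e-05]), 'joint_efforts': array([ 2.25586744e-03, -4.98239279e+01, -3.90548980e+01, -1.89590137e-04,
        5.63779206e-03,  7.06577623e-06]), 'ee_pos': array([ 0.2257645 , -0.58220789,  0.23028408]), 'tool_rot': array([-3.08629002e+00, -5.77295625e-01,  1.54858414e-04]), 'force': array([-0.04385543, -0.09887814,  0.2007189 ]), 'moment': array([ 0.02427652,  0.0438812 , -0.02362091]), 'finger_force': 0.0, 'gripper_width': 0.08538078590154133} 0.0187
```

View pics/scene0.png

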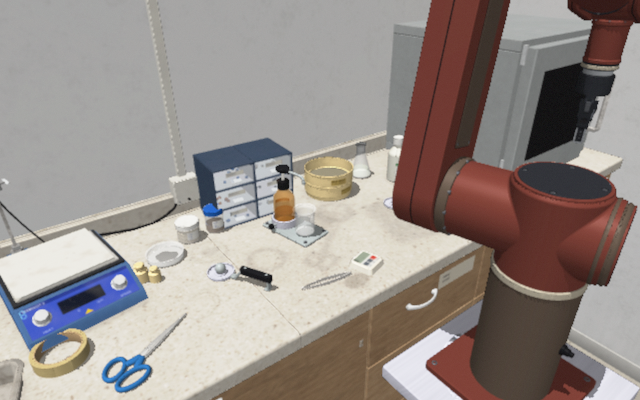

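View pics/top0.png

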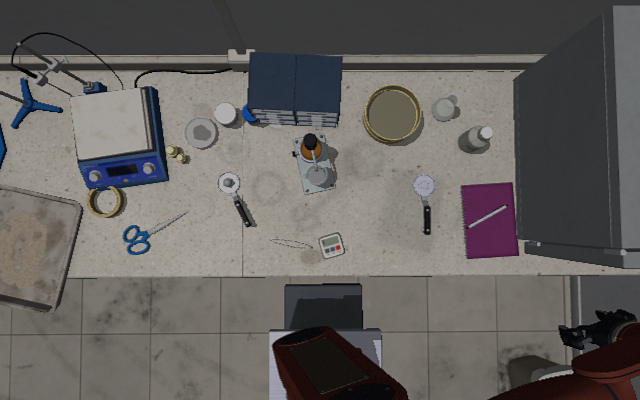

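The overview shows the dispenser at about (312,150) in the top view, a tray with a ball on the left at about (229,183), and a second tray on the right at about (424,185). The timer and tweezers lie in front. I'll zoom in next.

Run:
```python
import cv2
a=cv2.imread("pics/top0.png")
c=cv2.resize(a[125:235,205:350],None,fx=5.5,fy=5.4,interpolation=cv2.INTER_CUBIC)
for i in range(210,350,10): cv2.putText(c,str(i),(int((i+.5-205)*5.5)-10,10),0,.35,(0,0,255),1); cv2.line(c,(int((i+.5-205)*5.5),12),(int((i+.5-205)*5.5),18),(0,0,255),1)
for j in range(130,235,10): cv2.putText(c,str(j),(0,int((j+.5-125)*5.4)+4),0,.35,(0,0,255),1); cv2.line(c,(24,int((j+.5-125)*5.4)),(30,int((j+.5-125)*5.4)),(0,0,255),1)
cv2.imwrite("pics/topc.png",c)
a=cv2.imread("pics/scene0.png")
s=5.5
c=cv2.resize(a[160:268,200:345],None,fx=s,fy=s,interpolation=cv2.INTER_CUBIC)
e=cv2.resize(cv2.imread("pics/top0.png")[165:240,400:450],None,fx=3,fy=3)
for i in range(200,345,10): cv2.putText(c,str(i),(int((i+.5-200)*s)-10,10),0,.35,(0,0,255),1)
for j in range(160,268,10): cv2.putText(c,str(j),(0,int((j+.5-160)*s)+4),0,.35,(0,0,255),1)
c[-e.shape[0]:,-e.shape[1]:]=e
cv2.imwrite("pics/scenec.png",c)
```

```text
(no output)
```

View pics/topc.png

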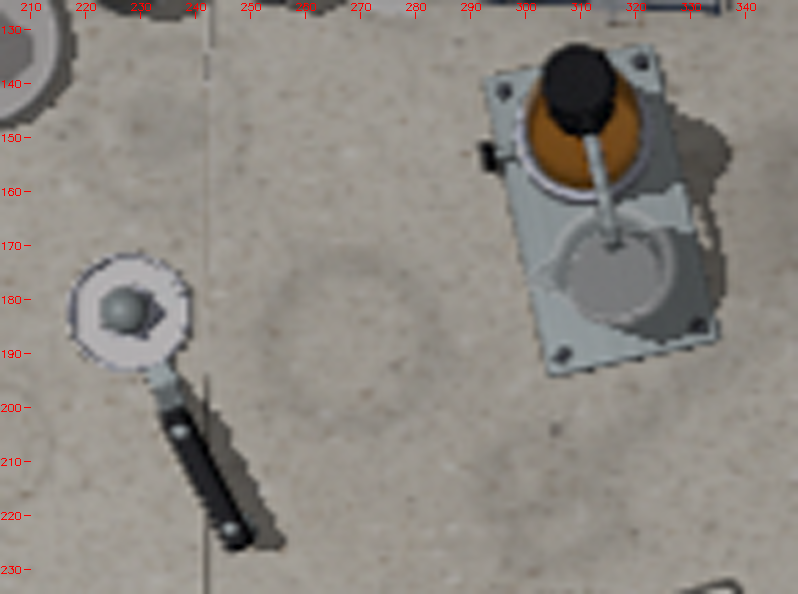

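View pics/scenec.png

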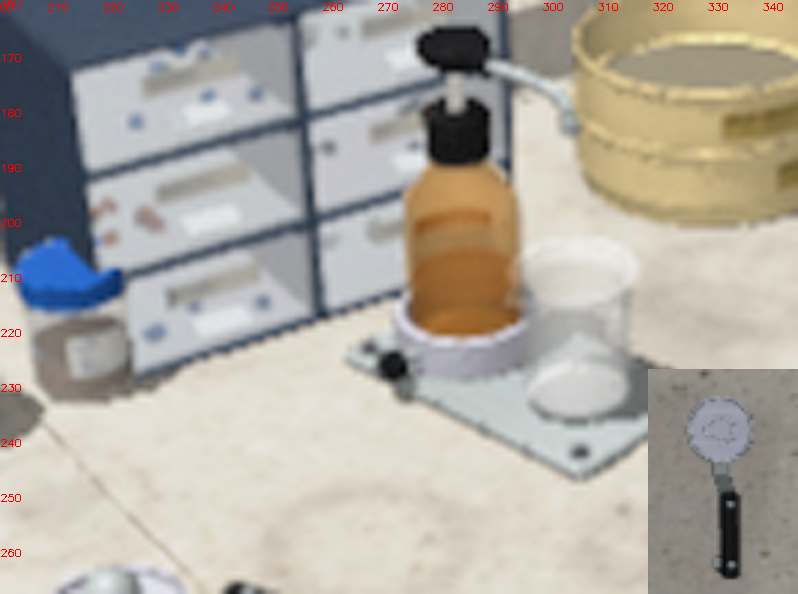

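The crops show the ball tray on the left: pan centre about (228.1,182.3), handle from (236.7,201) to (247.6,226). The right tray is empty. The plate corners are (292.7,139.7), (323.6,132.6), (335,187.1) and (305,193.9), the button is at about (309.8,141) and the spout mouth at about (316.3,169).

```bash
cat > h.py <<'E'
import pickle,numpy as np
from scipy.optimize import least_squares
C={n:pickle.load(open(f"{n}.pkl","rb")) for n in("scene","top")}
def ray(n,u,v,z):
    d=C[n];R,t=np.array(d["R"]),np.array(d["t"]);c=-R.T@t
    r=R.T@np.linalg.solve(d["intrinsics"],[u,v,1.]);return c+r*(z-c[2])/r[2]
def proj(n,X):
    d=C[n];p=d["intrinsics"]@(d["R"]@np.array(X)+d["t"]);return p[:2]/p[2]
def T(p,l):
    c,s=np.cos(p[2]),np.sin(p[2]);return np.array([p[0]+c*l[0]-s*l[1],p[1]+s*l[0]+c*l[1],l[2]])
def fit(obs,p0):
    f=lambda p:np.concatenate([proj(n,T(p,l))-uv for n,l,uv in obs])
    r=least_squares(f,p0,loss="soft_l1");return r.x,r.fun.reshape(-1,2).round(1)
tc=lambda x,y:(204.5+x/5.5,124.5+y/5.4)
sc=lambda x,y:(199.5+x/5.5,159.5+y/5.5)
E
python3 - <<'E'
from h import *
P=[((.044,.046),(485,82)),((.044,-.046),(655,44)),((-.12,-.046),(718,338)),((-.12,.046),(553,375))]
to=[("top",(*l,.008),tc(*q)) for l,q in P]
sp=[("scene",(-.12,.046,.008),sc(583,480)),("scene",(.044,.046,.008),sc(346,357))]
for o in(to,to+sp): 
    p,r=fit(o,[.7,0,.2]);print("disp",p.round(4),r.tolist())
    for l,n in(((0,0,.177),"pumptop"),((-.075,0,.15),"mouth")): print(n,T(p,l).round(4),[proj(c,T(p,l)).round(1).tolist() for c in C])
print("obs button",tc(579,88),sc(453,40),"mouth",tc(615,242),sc(570,128))
t=[("top",(0,0,.009),tc(130,312)),("top",(-.06,0,.04),tc(177,413)),("top",(-.14,0,.04),tc(237,546))]
p,r=fit(t,[.6,.2,0]);print("tray",p.round(4),r.tolist())
for l in((-.092,0,.031),(0,0,.0165),(-.14,0,.04),(-.06,0,.04),(0,0,.009)): print(l,T(p,l).round(4),proj("scene",T(p,l)).round(1))
print("timer",ray("top",331,245,.016),"tw",ray("top",290,243,.003))
E
```

```text
disp [0.662  0.0361 0.2148] [[-0.4, -0.8], [0.0, -0.6], [1.1, 0.6], [-0.4, 0.7]]
pumptop [0.662  0.0361 0.177 ] [[283.1, 166.4], [310.0, 139.5]]
mouth [0.5887 0.0201 0.15  ] [[304.7, 184.1], [316.6, 170.1]]
disp [0.6619 0.0373 0.2068] [[-0.7, -0.9], [-0.2, -0.5], [0.4, 0.8], [-1.2, 0.7], [0.7, -1.0], [0.2, -0.7]]
pumptop [0.6619 0.0373 0.177 ] [[282.8, 166.5], [309.6, 139.5]]
mouth [0.5885 0.0219 0.15  ] [[304.2, 184.3], [316.0, 170.1]]
obs button (309.77272727272725, 140.7962962962963) (281.8636363636364, 166.77272727272728) mouth (316.3181818181818, 169.3148148148148) (303.1363636363636, 182.77272727272728)
tray [0.5715 0.2723 0.4569] [[0.2, -0.1], [-1.1, -0.5], [0.6, 0.7]]
(-0.092, 0, 0.031) [0.4889 0.2317 0.031 ] [254.1 273.4]
(0, 0, 0.0165) [0.5715 0.2723 0.0165] [221.8 267.5]
(-0.14, 0, 0.04) [0.4459 0.2106 0.04  ] [272.  276.3]
(-0.06, 0, 0.04) [0.5176 0.2459 0.04  ] [242.  266.3]
(0, 0, 0.009) [0.5715 0.2723 0.009 ] [222.2 270. ]
timer [ 0.39210697 -0.01868872  0.016     ] tw [0.39769305 0.09758348 0.003     ]
```

Run:
```python
import cv2
a=cv2.imread("pics/scene0.png");s=8
c=cv2.resize(a[252:296,200:290],None,fx=s,fy=s,interpolation=cv2.INTER_CUBIC)
for i in range(200,290,10): cv2.putText(c,str(i),(int((i+.5-200)*s)-10,10),0,.35,(0,0,255),1)
for j in range(252,296,4): cv2.putText(c,str(j),(0,int((j+.5-252)*s)+4),0,.35,(0,0,255),1)
cv2.imwrite("pics/trayc.png",c)
```

```text
(no output)
```

View pics/trayc.png

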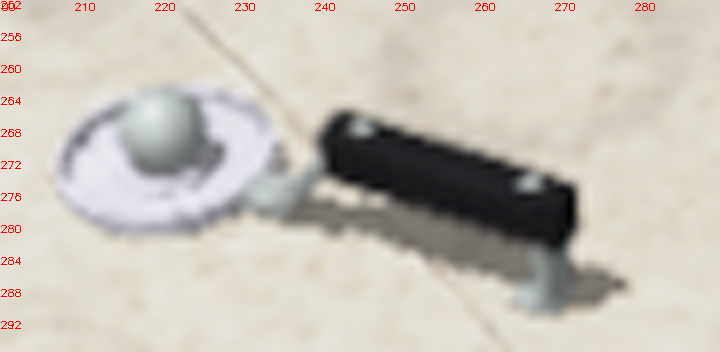

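The scene crop confirms the ball is in the pocket, with the rim spanning columns 206.6–234.1 and the handle's near end at about (271,276). It reads about 1–1.5 px left of my prediction, so I'll fit both cameras jointly and work out the moves.

```bash
cat >> h.py <<'E'
from scipy.spatial.transform import Rotation as Ro
def mv(R0,d): return (R0.T@np.array(d)).round(4)
E
python3 - <<'E'
from h import *
from rig import robot, readout, get_image
q=lambda x,y:(199.5+x/8,251.5+y/8)
P=[((.044,.046),(485,82)),((.044,-.046),(655,44)),((-.12,-.046),(718,338)),((-.12,.046),(553,375))]
o=[("top",(*l,.008),tc(*k)) for l,k in P]+[("scene",(-.12,.046,.008),sc(583,480)),("scene",(.044,.046,.008),sc(346,357)),("scene",(0,0,.173),sc(453,48)),("scene",(-.075,0,.15),sc(570,130)),("top",(-.075,0,.15),tc(615,242)),("top",(0,0,.177),tc(579,87))]
p,r=fit(o,[.7,0,.2]);print("disp",p.round(4),r.tolist());pt=T(p,(0,0,.177));m=T(p,(-.075,0,.15));print(pt,m)
t=[("top",(0,0,.009),tc(130,312)),("top",(-.06,0,.04),tc(177,413)),("top",(-.14,0,.04),tc(237,546)),
("scene",(-.06,.007,.04),q(345,108)),("scene",(-.14,-.007,.04),q(540,192) ),("scene",(-.14,.007,.04),q(577,185)),("scene",(0,0,.0165),q(162,131)),("top",(0,0,.0165),tc(127,311))]
t=[x for i,x in enumerate(t) if i!=4]
p,r=fit(t,[.6,.2,0]);print("tray",p.round(4),r.tolist());g=T(p,(-.092,0,.031));print(g)
s=readout.state();R=Ro.from_rotvec(s["tool_rot"]).as_matrix();print(R.round(4))
e=s["ee_pos"]
print("y yaw",np.arctan2(R[1,1],R[0,1]), "to via",mv(R,np.array([.38,-.3,.24])-e),"via->pump",mv(R,np.array([pt[0],pt[1],.2])-[.38,-.3,.24]))
print("pump->grip over",mv(R,np.array([g[0],g[1],.2])-[pt[0],pt[1],.2]))
E
```

```text
disp [0.6625 0.0375 0.2098] [[-0.8, -1.0], [-0.4, -0.7], [0.4, 0.5], [-1.1, 0.5], [0.6, -1.2], [0.0, -0.7], [0.8, -0.3], [0.9, 1.1], [-0.4, 0.6], [-0.3, -1.3]]
[0.66248377 0.03749918 0.177     ] [0.58912833 0.02187937 0.15      ]
tray [0.5711 0.2732 0.5093] [[-0.1, -0.0], [-0.4, -0.9], [2.7, -0.4], [-1.8, 2.5], [0.3, 1.8], [1.8, -0.2], [-0.0, -0.1]]
[0.49082501 0.22829565 0.031     ]
[[ 9.324e-01  3.615e-01 -4.000e-04]
 [ 3.615e-01 -9.324e-01  1.700e-03]
 [ 2.000e-04 -1.800e-03 -1.000e+00]]
y yaw -1.2009665511779768 to via [ 0.2458 -0.2074 -0.0093] via->pump [ 0.3854 -0.2125  0.0405]
pump->grip over [-0.0911 -0.2399  0.0004]
```

```bash
python3 - <<'E'
from h import *
import cv2
a=cv2.imread("pics/top0.png")[:,:,::-1].astype(int)
m=np.zeros(a.shape[:2],bool);m[198:232,230:256]=1
m&=a.max(2)<55
v,u=np.nonzero(m);X=np.array([ray("top",x,y,.035)[:2] for x,y in zip(u,v)])
c=X.mean(0);w,V=np.linalg.eigh(np.cov(X.T));d=V[:,1]*np.sign(V[0,1]);s=(X-c)@d
print(len(u),"cent",c,"yaw",np.arctan2(d[1],d[0]),"ends",s.min(),s.max(),"wid",np.ptp((X-c)@V[:,0]))
print("grip est", c+ d*.008,"pan est",c+d*.1)
C0=-np.array(C["top"]["R"]).T@C["top"]["t"];print("cam",C0)
print("pan",ray("top",*tc(130,312),.009),"ball",ray("top",*tc(127,311),.0165))
E
python3 jog.py '[[0.04,-0.033,0,0,0,0],[0.08,-0.067,0,0,0,0],[0.12,-0.1,0,0,0,0],[0.16,-0.133,0,0,0,0],[0.2,-0.166,0,0,0,0]]' 0 40
```

```text
140 cent [0.48320583 0.2272463 ] yaw 0.45241105000363246 ends -0.04067504273280666 0.03912801010092708 wid 0.02227259358250712
grip est [0.490401   0.23074338] pan est [0.57314541 0.27095983]
cam [0.4573256  0.01300727 1.27789716]
pan [0.57107276 0.27300499 0.009     ] ball [0.57093191 0.27301175 0.0165    ]
time_s: 0.52
ee_pos: [0.3274, -0.3987, 0.2307]
tool_rot: [-3.087, -0.576, 0.0]
force: [1.2, -0.4, -0.5]
gripper_width: 0.0255
finger_force: 0.0
```

```bash
python3 jog.py '[[0.033,-0.02,0,0,0,0],[0.066,-0.04,0,0,0,0],[0.1,-0.06,0,0,0,0],[0.133,-0.08,0,0,0,0],[0.166,-0.1,0,0,0,0]]' 0 && python3 jog.py '[[0.033,-0.02,0,0,0,0],[0.066,-0.04,0,0,0,0],[0.1,-0.06,0,0,0,0],[0.133,-0.08,0,0,0,0],[0.166,-0.1,0,0,0,0]]' 0 | tail -5
cat > d.py <<'E'
import sys
from h import *
from rig import robot, readout, get_image
s=readout.state();R=Ro.from_rotvec(s["tool_rot"]).as_matrix()
print(s["time_s"],s["ee_pos"].round(4),"yyaw",np.arctan2(R[1,1],R[0,1]).round(4),"zaxis",R[:,2].round(4),s["force"].round(2),s["gripper_width"].round(4),s["finger_force"])
if len(sys.argv)>3: print("tool delta",mv(R,np.array(list(map(float,sys.argv[1:4])))-s["ee_pos"]))
E
python3 d.py .6625 .0375 .2
```

```text
time_s: 0.93
ee_pos: [0.4464, -0.2455, 0.2311]
tool_rot: [-3.088, -0.577, 0.0]
force: [0.2, -0.4, -0.3]
gripper_width: 0.0004
finger_force: 0.0
ee_pos: [0.5651, -0.0923, 0.2309]
tool_rot: [-3.088, -0.578, 0.001]
force: [0.6, -1.3, -0.8]
gripper_width: -0.0002
finger_force: 0.0Traceback (most recent call last):
  File "d.py", line 5, in <module>
    print(s["time_s"],s["ee_pos"].round(4),"yyaw",np.arctan2(R[1,1],R[0,1]).round(4),"zaxis",R[:,2].round(4),s["force"].round(2),s["gripper_width"].round(4),s["finger_force"])
                                                                                                                                 ^^^^^^^^^^^^^^^^^^^^^^^^
AttributeError: 'float' object has no attribute 'round'
```

```bash
sed -i 's/s\["gripper_width"\].round(4)/round(s["gripper_width"],4)/' d.py; python3 jog.py '[[0.03,-0.02,0,0,0,0],[0.06,-0.04,0,0,0,0],[0.09,-0.055,0,0,0,0],[0.11,-0.065,0,0,0,0],[0.12,-0.07,0,0,0,0]]' >/dev/null; python3 jog.py '[[0,0,0,0,0,0],[0,0,0,0,0,0],[0,0,0,0,0,0]]' >/dev/null;python3 d.py .6625 .0375 .19
```

```text
2.0167 [0.6502 0.0132 0.231 ] yyaw -1.202 zaxis [-1.1e-03 -4.0e-04 -1.0e+00] [0.62 0.22 1.11] -0.0001 0.0
tool delta [ 0.0203 -0.0182  0.0409]
```

```bash
python3 jog.py '[[0.01,-0.009,0.01,0,0,0],[0.02,-0.018,0.022,0,0,0],[0.02,-0.018,0.035,0,0,0],[0.02,-0.018,0.041,0,0,0],[0.02,-0.018,0.041,0,0,0]]' >/dev/null; python3 d.py .6625 .0375 .177;  python3 - <<'E'
from rig import robot, readout, get_image
import cv2,numpy as np
a=get_image("scene")["image"][:,:,::-1][140:240,230:330];b=get_image("top")["image"][:,:,::-1][100:200,260:360]
cv2.imwrite("pics/p1.png",cv2.resize(np.hstack([a,b]),None,fx=4,fy=4,interpolation=cv2.INTER_CUBIC))
E
```

```text
2.4333 [0.6612 0.0386 0.1864] yyaw -1.2006 zaxis [-5.9e-03  1.0e-04 -1.0e+00] [-0.26 -0.13 -0.98] -0.0003 0.0
tool delta [0.0009 0.0015 0.0094]
```

View pics/p1.png

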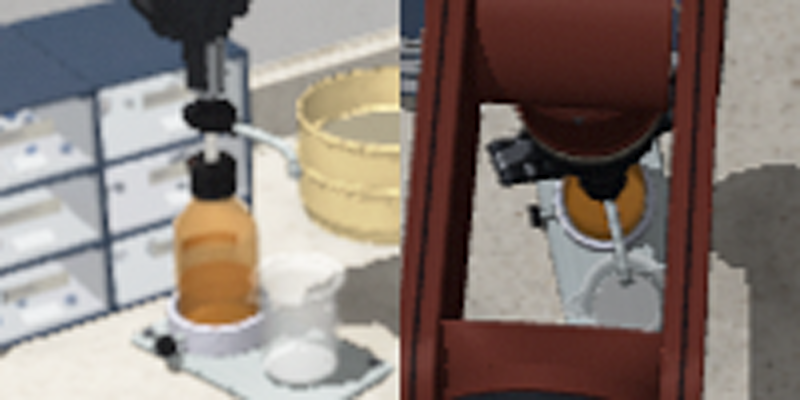

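The closed fingers are centred just above the button, at about (205,95) in the left half. I'll press now.

```bash
python3 jog.py '[[0,0,0.004,0,0,0],[0,0,0.007,0,0,0],[0,0,0.009,0,0,0],[0,0,0.011,0,0,0],[0,0,0.013,0,0,0]]' | sed -n '2p;4p'; python3 jog.py '[[0,0,0.002,0,0,0],[0,0,0.004,0,0,0],[0,0,0.006,0,0,0],[0,0,0.006,0,0,0]]'| sed -n '2p;4p'; python3 jog.py '[[0,0,0.001,0,0,0],[0,0,0.002,0,0,0],[0,0,0.002,0,0,0]]'| sed -n '2p;4p'
```

```text
ee_pos: [0.6632, 0.0384, 0.1774]
force: [-0.3, -0.2, 1.1]
ee_pos: [0.6632, 0.0384, 0.1713]
force: [-1.1, -0.2, 3.7]
ee_pos: [0.6633, 0.0384, 0.1694]
force: [-1.7, 0.2, 4.4]
```

```bash
python3 jog.py '[[0,0,0.001,0,0,0],[0,0,0.002,0,0,0],[0,0,0.003,0,0,0],[0,0,0.003,0,0,0]]'| sed -n '2p;4p';  python3 jog.py '[[0,0,0.001,0,0,0],[0,0,0.002,0,0,0],[0,0,0.002,0,0,0]]'| sed -n '2p;4p'; python3 jog.py '[[0,0,0.001,0,0,0],[0,0,0.001,0,0,0],[0,0,0.001,0,0,0]]'| sed -n '2p;4p'
```

```text
ee_pos: [0.6632, 0.0384, 0.1663]
force: [-0.2, -0.3, 5.0]
ee_pos: [0.6633, 0.0383, 0.1651]
force: [-3.2, -1.2, 7.5]
ee_pos: [0.6633, 0.0384, 0.1649]
force: [-4.4, -0.8, 11.1]
```

```bash
python3 jog.py '[[0,0,0.001,0,0,0],[0,0,0.001,0,0,0]]'| sed -n '2p;4p'; python3 jog.py '[[0,0,-0.008,0,0,0],[0,0,-0.025,0,0,0],[0,0,-0.045,0,0,0],[0,0,-0.06,0,0,0],[0,0,-0.065,0,0,0]]'| sed -n '1,4p';python3 jog.py '[[0,0,0,0,0,-0.03],[0,0,0,0,0,-0.06],[0,0,0,0,0,-0.085],[0,0,0,0,0,-0.085]]' >/dev/null;python3 d.py .49 .231 .1;  python3 - <<'E'
from rig import robot, readout, get_image
import cv2,numpy as np
a=get_image("scene")["image"][:,:,::-1][140:240,230:330]
cv2.imwrite("pics/p2.png",cv2.resize(a,None,fx=4,fy=4,interpolation=cv2.INTER_CUBIC))
E
```

```text
ee_pos: [0.6634, 0.0384, 0.1649]
force: [-6.7, -0.0, 15.4]
time_s: 4.95
ee_pos: [0.6644, 0.0386, 0.2298]
tool_rot: [3.087, 0.578, 0.006]
force: [0.6, -0.3, 0.0]
5.2833 [0.6627 0.0386 0.2258] yyaw -1.115 zaxis [-1.7e-03  4.0e-04 -1.0e+00] [ 0.52  0.17 -0.22] 0.0001 0.0
tool delta [-0.0702 -0.2486  0.1261]
```

View pics/p2.png

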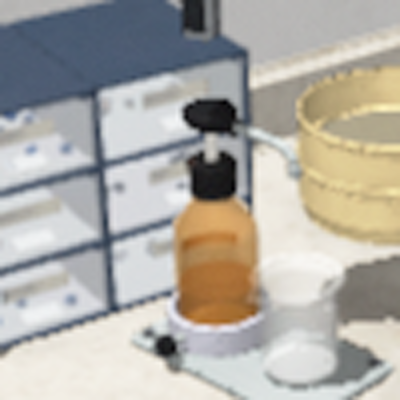

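The pump head is back up, with the button at its original height of row 113 in the crop. Now I'll move over the tray handle.

```bash
python3 jog.py '[[-0.01,-0.035,0,0,0,0],[-0.02,-0.07,0,0,0,0],[-0.03,-0.105,0,0,0,0],[-0.04,-0.14,0,0,0,0],[-0.05,-0.175,0,0,0,0]]' 0.06 >/dev/null; python3 jog.py '[[-0.008,-0.03,0.02,0,0,0],[-0.014,-0.052,0.05,0,0,0],[-0.02,-0.07,0.08,0,0,0],[-0.02,-0.073,0.105,0,0,0],[-0.02,-0.073,0.12,0,0,0]]' >/dev/null;python3 jog.py '[[0,0,0,0,0,0],[0,0,0,0,0,0]]' >/dev/null; python3 d.py .49 .231 .012;  python3 - <<'E'
from rig import robot, readout, get_image
import cv2,numpy as np
a=get_image("scene")["image"][:,:,::-1][225:300,195:300];b=get_image("top")["image"][:,:,::-1][160:235,200:305]
cv2.imwrite("pics/p3.png",cv2.resize(np.vstack([a,b]),None,fx=4,fy=4,interpolation=cv2.INTER_CUBIC))
E
```

```text
6.3333 [0.4904 0.2304 0.1063] yyaw -1.1163 zaxis [-2.4e-03 -7.0e-04 -1.0e+00] [-0.37  0.27 -0.19] 0.0597 0.0
tool delta [ 0.0001 -0.0007  0.0943]
```

View pics/p3.png

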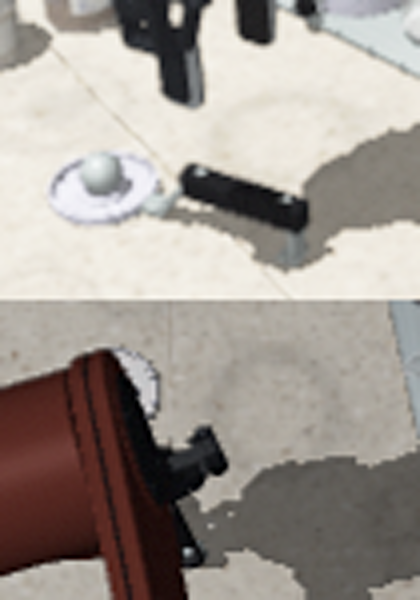

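The tray is untouched and the open fingers straddle the handle line. Descending and gripping.

```bash
python3 jog.py '[[0,0,0.025,0,0,0],[0,0,0.05,0,0,0],[0,0,0.07,0,0,0],[0,0,0.085,0,0,0],[0,0,0.093,0,0,0]]' | sed -n '2p;4p';  python3 jog.py '[[0,0,0,0,0,0],[0,0,0,0,0,0],[0,0,0,0,0,0],[0,0,0,0,0,0],[0,0,0,0,0,0]]' 0.03 20 | sed -n '2p;4,6p'; python3 jog.py '[[0,0,0,0,0,0],[0,0,0,0,0,0],[0,0,0,0,0,0],[0,0,0,0,0,0],[0,0,0,0,0,0]]' 0.0 20 | sed -n '2p;4,6p'; python3 jog.py '[[0,0,0,0,0,0],[0,0,0,0,0,0],[0,0,0,0,0,0],[0,0,0,0,0,0],[0,0,0,0,0,0]]' 0.0 65; python3 d.py .49 .231 .118
```

```text
ee_pos: [0.4917, 0.2301, 0.0138]
force: [0.1, 0.0, 0.1]
ee_pos: [0.4924, 0.2308, 0.0156]
force: [0.5, -0.2, -0.5]
gripper_width: 0.0302
finger_force: 0.0
ee_pos: [0.4918, 0.231, 0.0151]
force: [-0.8, 1.2, 5.4]
gripper_width: 0.0139
finger_force: 19.7
time_s: 8.1
ee_pos: [0.4919, 0.231, 0.0153]
tool_rot: [-3.06, -0.709, -0.002]
force: [-1.5, 0.9, 6.0]
gripper_width: 0.013
finger_force: 63.7
8.1 [0.4919 0.231  0.0153] yyaw -1.1157 zaxis [ 1.2e-03  7.0e-04 -1.0e+00] [-1.52  0.9   6.  ] 0.013 63.73137831687927
tool delta [-0.0016 -0.0009 -0.1027]
```

```bash
python3 jog.py '[[0,0,-0.001,0,0,0],[0,0,-0.004,0,0,0],[0,0,-0.009,0,0,0],[0,0,-0.015,0,0,0],[0,0,-0.022,0,0,0]]' | sed -n '2,6p';  python3 jog.py '[[0,0,-0.008,0,0,0],[0,0,-0.015,0,0,0],[0,0,-0.02,0,0,0],[0,0,-0.023,0,0,0],[0,0,-0.024,0,0,0]]' | sed -n '2,6p';  python3 d.py .45 .231 .121;python3 - <<'E'
from rig import robot, readout, get_image
import cv2,numpy as np
a=get_image("scene")["image"][:,:,::-1][225:300,195:300]
cv2.imwrite("pics/p4.png",cv2.resize(a,None,fx=7,fy=7,interpolation=cv2.INTER_CUBIC))
E
```

```text
ee_pos: [0.4908, 0.2302, 0.0363]
tool_rot: [3.061, 0.708, -0.002]
force: [0.5, -0.2, -1.7]
gripper_width: 0.0129
finger_force: 62.8
ee_pos: [0.4918, 0.2307, 0.0613]
tool_rot: [-3.061, -0.708, -0.002]
force: [0.2, 0.2, -2.4]
gripper_width: 0.0125
finger_force: 62.8
8.9333 [0.4918 0.2307 0.0613] yyaw -1.1159 zaxis [ 1.3e-03  4.0e-04 -1.0e+00] [ 0.24  0.17 -2.39] 0.0125 62.83905386924744
tool delta [-0.0374 -0.0187 -0.0598]
```

View pics/p4.png

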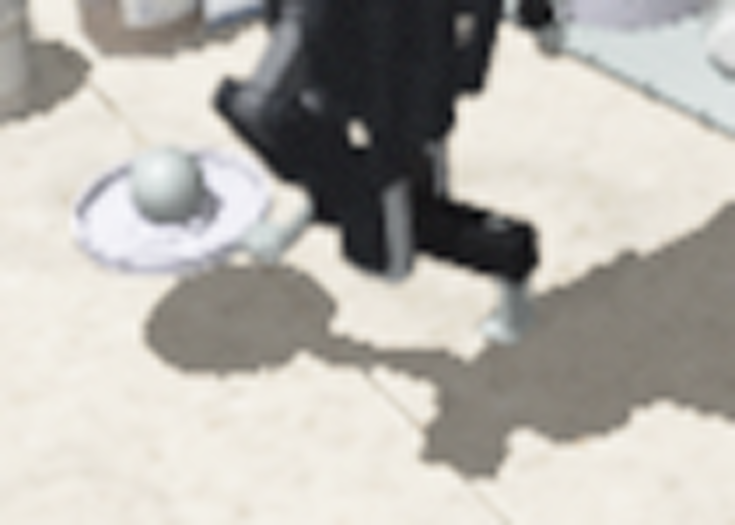

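The tray is lifted, the ball is in its pocket and the tray looks level. I'll check the sag numerically and then carry on.

```bash
python3 - <<'E'
from h import *
p=(.571,.273,.455)
for l in((0,0,.0165),(0,0,.009)):
    a=T(p,l);print(proj("scene",a+[0,0,.046])-proj("scene",a),proj("scene",a+[0,0,.041])-proj("scene",a))
E
echo obs ball -1.25 -16.7 rim -1.2 -16.7
python3 jog.py '[[-0.001,0,-0.003,0,0,0],[-0.004,0,-0.01,0,0,0],[-0.01,0,-0.02,0,0,0],[-0.017,0.0,-0.031,0,0,0],[-0.024,0,-0.042,0,0,0]]' | sed -n '2,6p';  python3 jog.py '[[-0.006,0.0,-0.01,0,0,0],[-0.01,0,-0.016,0,0,0],[-0.011,0,-0.018,0,0,0],[-0.011,0,-0.018,0,0,0]]' | sed -n '2,6p';  python3 d.py .48 -.02 .121
```

```text
[ -2.31112193 -16.26049701] [ -2.05506882 -14.45896906]
[ -2.29503654 -16.14732407] [ -2.04078247 -14.35845371]
obs ball -1.25 -16.7 rim -1.2 -16.7
ee_pos: [0.469, 0.2197, 0.1027]
tool_rot: [3.061, 0.708, -0.002]
force: [-0.4, -0.2, -0.7]
gripper_width: 0.013
finger_force: 62.9
ee_pos: [0.4601, 0.2151, 0.1209]
tool_rot: [-3.061, -0.708, -0.002]
force: [0.2, 0.4, -1.2]
gripper_width: 0.013
finger_force: 62.9
9.7333 [0.4601 0.2151 0.1209] yyaw -1.1161 zaxis [ 1.2e-03  4.0e-04 -1.0e+00] [ 0.2   0.41 -1.17] 0.013 62.92860746383667
tool delta [-8.54e-02  2.20e-01 -1.00e-04]
```

```bash
python3 jog.py '[[-0.001,0.003,0,0,0,0],[-0.004,0.01,0,0,0,0],[-0.009,0.022,0,0,0,0],[-0.015,0.038,0,0,0,0],[-0.022,0.056,0,0,0,0]]' | sed -n '2,2p;5,6p';  python3 jog.py '[[-0.007,0.018,0,0,0,0],[-0.014,0.036,0,0,0,0],[-0.021,0.054,0,0,0,0],[-0.028,0.072,0,0,0,0],[-0.035,0.09,0,0,0,0]]' | sed -n '2,2p;5,6p';python3 jog.py '[[-0.007,0.018,0,0,0,0],[-0.014,0.036,0,0,0,0],[-0.02,0.052,0,0,0,0],[-0.025,0.065,0,0,0,0],[-0.028,0.073,0,0,0,0]]' | sed -n '2,2p;5,6p';python3 jog.py '[[0,0,0,0,0,0],[0,0,0,0,0,0],[0,0,0,0,0,0]]' >/dev/null;  python3 d.py .51 -.02 .121
python3 - <<'E'
from rig import robot, readout, get_image
import cv2,numpy as np
a=get_image("scene")["image"][:,:,::-1][150:250,255:345];b=get_image("top")["image"][:,:,::-1][120:220,270:360]
cv2.imwrite("pics/p5.png",cv2.resize(np.hstack([a,b]),None,fx=4.4,fy=5,interpolation=cv2.INTER_CUBIC))
E
```

```text
ee_pos: [0.4644, 0.1543, 0.1195]
gripper_width: 0.0126
finger_force: 62.9
ee_pos: [0.4724, 0.0574, 0.1196]
gripper_width: 0.0129
finger_force: 62.9
ee_pos: [0.4794, -0.0209, 0.1197]
gripper_width: 0.0129
finger_force: 63.0
11.2333 [ 0.4795 -0.0185  0.12  ] yyaw -1.1159 zaxis [-6.e-04  5.e-04 -1.e+00] [ 0.35  0.2  -2.42] 0.0131 63.015568256378174
tool delta [ 0.0268  0.0148 -0.001 ]
```

View pics/p5.png

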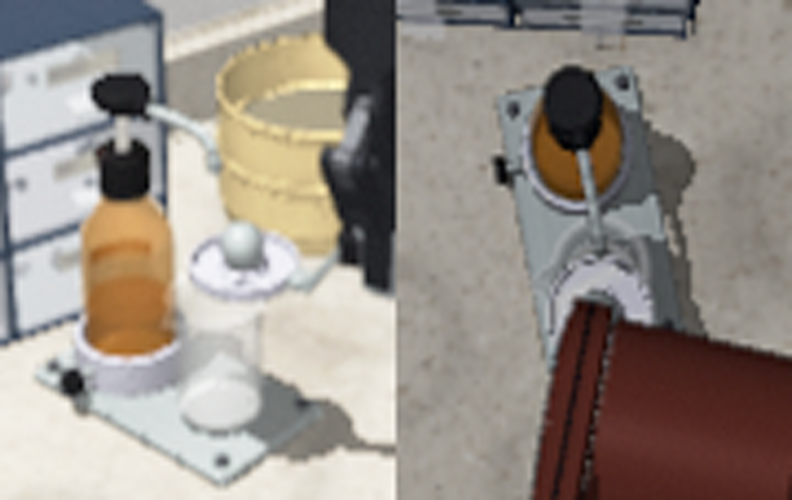

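The ball is in its pocket, about 3 cm short of the spout. In the scene view the ball is at about (309.0,198.3) and the mouth at (303.1,182.1); in the top view the pan rim spans columns 305–328.4 with its upper edge at row 170.1. I'll work out the remaining offset from relative pixels.

```bash
cat > rel.py <<'E'
from h import *
m=np.array([.589,.022,.15])
def rel(n,du,dv,zb):
    g=lambda d:proj(n,[m[0]+d[0],m[1]+d[1],zb])-proj(n,m)-[du,dv]
    return least_squares(g,[0,0]).x.round(4)
E
python3 - <<'E'
from rel import *
print("scene rel ball-mouth",rel("scene",309-303.1,198.3-182.1,.1212))
print("top rel pan-mouth",rel("top",316.7-316.0,182.5-169,.114))
print("arm: ball-mouth",.571-.589+.4795-.4919, .273-.022-.0185-.231)
print("expect ball px at", proj("scene",[.5586,.0235,.1212]),"mouth",proj("scene",m))
import cv2
d=cv2.imread("pics/p5.png")
from rig import robot, readout, get_image
im=get_image("scene")["image"].astype(int)
np.set_printoptions(linewidth=250)
print("mouth patch gray cols 296-308 rows 176-187");print(im[176:188,296:309].mean(2).astype(int))
print("ball cols 300-319 rows 192-208");print(im[191:208,299:321].mean(2).astype(int))
E
```

```text
scene rel ball-mouth [-0.0349  0.0075]
top rel pan-mouth [-0.0313 -0.0014]
arm: ball-mouth -0.030400000000000038 0.0015000000000000013
expect ball px at [310.86176398 199.04615298] mouth [304.07012056 184.23545837]
mouth patch gray cols 296-308 rows 176-187
[[198 180 184 209 225 227 222 225 207 172 171 177 181]
 [221 219 209 194 191 214 219 215 197 171 170 176 180]
 [219 230 231 225 191 195 220 210 193 175 167 176 180]
 [233 233 234 233 219 196 204 202 184 170 167 173 178]
 [234 234 234 233 232 209 178 170 167 172 166 167 176]
 [234 234 234 233 231 203 183 187 173 179 175 172 176]
 [234 234 233 233 232 209 187 186 168 162 180 195 190]
 [234 234 233 233 233 213 175 160 142 142 169 193 202]
 [233 233 233 233 233 223 200 180 156 160 172 168 178]
 [231 230 230 232 230 232 228 220 189 168 172 167 163]
 [227 227 229 230 231 232 232 232 205 171 171 173 178]
 [226 228 229 231 230 231 232 232 208 174 172 176 179]]
ball cols 300-319 rows 192-208
[[231 229 227 226 225 221 200 166 173 182 184 186 188 189 191 193 192 190 193 193 193 193]
 [232 231 230 229 227 224 213 168 153 176 183 185 188 190 1
[... 697 characters left out ...]
0 178 188 191 192 182 166 149 130 165 228 241 242 242 233 211]
 [174 227 241 243 244 233 194 163 160 165 164 156 144 132 117 139 204 237 243 243 242 237]
 [215 238 243 244 245 241 218 157 134 138 138 134 128 124 121 132 159 226 242 242 242 242]
 [237 243 244 245 244 239 229 200 146 123 125 124 126 124 134 167 160 220 242 242 242 243]
 [242 244 244 244 243 242 237 230 226 222 220 219 212 202 181 194 208 231 242 242 243 240]
 [223 235 242 242 242 242 236 235 244 239 231 231 230 233 229 223 236 239 241 239 227 221]
 [198 214 226 231 241 244 242 241 235 214 198 199 216 225 237 245 243 228 222 210 166 163]
 [210 204 194 203 228 233 228 226 228 228 228 229 230 220 221 230 224 198 169 157 159 160]]
```

Run:
```python
from rel import *
print(rel("scene",5.8,14.9,.1212),rel("scene",5.3,14.9,.1212),rel("scene",5.8,15.4,.1212))
```

```text
[-0.0293  0.0037] [-0.0285  0.0047] [-0.0314  0.0053]
```

```bash
python3 jog.py '[[0.002,0.001,0,0,0,0],[0.006,0.0035,0,0,0,0],[0.012,0.007,0,0,0,0],[0.018,0.0105,0,0,0,0],[0.023,0.0132,-0.001,0,0,0]]' >/dev/null; python3 jog.py '[[0.002,0.0012,0,0,0,0],[0.003,0.0017,0,0,0,0],[0.003,0.0017,0,0,0,0],[0.003,0.0017,0,0,0,0]]' >/dev/null;python3 d.py .5095 -.0205 .121
python3 - <<'E'
from rel import *
from rig import robot, readout, get_image
np.set_printoptions(linewidth=250)
im=get_image("scene")["image"].astype(int)
print(im[178:204,292:316].mean(2).astype(int))
print("expect", proj("scene",[.589,.022,.122]),proj("scene",m))
t=get_image("top")["image"].astype(int)
print(t[150:186,300:334].mean(2).astype(int))
print("expect pan", proj("top",[.589,.022,.115]),proj("top",m),"ball",proj("top",[.589,.022,.122]))
E
```

```text
12.1333 [ 0.5094 -0.0209  0.1211] yyaw -1.116 zaxis [-6.e-04  1.e-04 -1.e+00] [-0.27 -0.33 -1.71] 0.0126 63.03937911987305
tool delta [ 0.0002 -0.0003  0.0001]
[[101 190 218 204 219 230 231 224 190 194 220 209 195 176 167 174 180 184 188 189 193 193 193 191]
 [ 93 189 229 231 233 234 234 233 217 196 203 201 185 170 167 173 178 183 188 190 192 193 194 192]
 [ 91 193 231 232 234 235 234 233 232 210 179 170 166 170 165 167 177 181 186 190 192 193 192 192]
 [ 82 190 232 232 234 234 234 232 232 202 184 187 173 179 176 172 175 180 187 188 189 191 194 192]
 [ 86 193 233 233 233 234 233 233 231 208 185 184 169 163 180 194 190 182 182 186 189 189 193 193]
 [ 92 196 235 234 234 233 233 233 233 214 175 159 142 144 170 192 202 199 189 184 186 189 190 191]
 [ 94 194 233 232 232 232 232 233 233 223 200 180 156 159 173 167 177 197 198 191 187 187 190 190]
 [ 97 192 229 230 230 230 231 231 232 231 228 219 189 168 171 167 160 170 180 184 194 198 199 199]
 [104 191 230 229 227 226 229 231 231 232 232 232 205 172 172 173 178 172 156 168 190 188 198 196]
 [112 190 229 227 226 227 228 230 231 231 232 231
[... 1289 characters left out ...]
38 238 234 221 233 239 241 241 227 204 182 197]
 [148 172 200 226 231 230 238 241 242 243 237 234 236 238 242 244 240 226 223 217 177 147 162 182]
 [143 154 171 187 194 205 219 224 230 229 226 223 230 233 229 226 219 198 173 161 167 188 208 201]
 [144 141 164 187 197 199 187 192 203 198 194 188 188 193 183 177 176 168 174 194 212 226 232 229]]
expect [304.35620995 194.10410333] [304.07012056 184.23545837]
[[ 99  59  72 ...  88  86  86]
 [121  68  72 ...  88  87  85]
 [141  81  69 ...  84  84  85]
 ...
 [160 151 141 ...  50  49  49]
 [159 158 137 ...  52  52  51]
 [154 157 137 ...  52  51  52]]
expect pan [316.00655193 171.49812526] [315.89408321 169.94392423] ball [315.98460003 171.19477283]
```

Run:
```python
from rel import *
from rig import robot, readout, get_image
print(rel("scene",-.4,9.8,.1228),rel("scene",-.2,9.8,.1228))
t=get_image("top")["image"].astype(int).mean(2).astype(int)
print("cols 300-333");
for v in range(150,182): print(v,*t[v,300:334])
```

```text
[0.0001 0.002 ] [-0.0002  0.0016]
cols 300-333
150 99 59 75 76 76 77 78 76 77 61 31 112 134 95 74 77 78 76 76 77 66 75 92 89 85 84 87 76 84 89 89 88 86 86
151 120 68 71 75 77 76 76 78 79 77 71 121 155 123 88 74 76 78 78 75 67 63 89 87 84 84 86 77 84 89 88 87 86 85
152 141 80 70 74 78 75 77 76 75 78 74 105 167 136 90 75 77 76 76 69 67 74 94 84 80 84 86 78 85 88 86 83 85 84
153 141 82 64 70 76 74 77 75 76 76 73 84 155 136 75 68 77 74 73 62 64 86 97 79 80 85 85 81 74 82 80 76 79 80
154 164 130 72 57 68 74 75 77 78 75 74 67 140 138 86 69 73 71 65 57 55 87 88 84 83 85 84 84 71 76 78 76 79 80
155 172 158 94 62 59 66 72 74 75 75 75 71 120 137 98 71 70 67 55 56 79 98 79 83 86 85 85 87 77 76 77 77 79 78
156 163 183 138 79 51 57 67 70 70 70 69 67 122 158 123 82 62 56 52 73 95 82 74 82 84 84 84 85 76 78 79 79 78 74
157 155 139 171 135 75 52 50 58 63 66 67 65 88 158 137 73 45 52 67 90 87 70 79 85 85 84 83 84 78 79 82 81 80 74
158 154 116 122 173 146 94 60 48 48 51 50 52 63 153 141 77 52 70 89 90 66 76 84 84 85 84 82 82 79 65 74 83 82 82
159 153 151 113 122 179 177 129 104 72 47 48 47 43 120 135 
[... 1987 characters left out ...]
5 46 44 43 42 43 42 42 40
176 153 149 153 152 153 131 142 88 45 49 50 49 27 32 47 49 50 30 18 37 43 46 45 46 44 45 45 44 43 45 46 43 42 44
177 146 152 151 149 152 149 105 59 45 49 52 43 22 42 50 49 49 26 95 72 47 47 48 47 45 47 45 47 46 45 45 44 45 45
178 160 159 164 157 143 148 95 44 46 48 50 44 25 44 50 50 46 24 44 48 46 48 49 47 47 47 47 47 45 47 46 47 46 46
179 162 140 155 163 155 171 103 41 48 50 50 38 23 43 50 52 44 19 68 61 48 49 49 46 49 48 48 48 47 48 47 47 48 47
180 163 144 156 162 160 142 80 48 50 48 49 32 33 47 50 50 35 50 55 51 48 49 49 49 50 50 49 49 49 48 47 48 49 47
181 160 134 149 162 163 138 80 47 50 49 52 27 34 47 49 52 31 19 41 49 52 50 50 51 49 49 51 51 49 48 49 50 49 48
```

```bash
python3 jog.py '[[0,0,0,0,0,0],[0,0,0,0,0,0],[0,0,0,0,0,0],[0,0,0,0,0,0],[0,0,0,0,0,0]]' ; python3 d.py; python3 -c "
from rig import robot, readout, get_image
print(abs(readout.state()['joint_velocities']).max());print(robot.close_job())"
```

```text
time_s: 12.7
ee_pos: [0.5096, -0.0209, 0.1213]
tool_rot: [3.061, 0.708, 0.0]
force: [-0.5, 0.6, -3.2]
gripper_width: 0.0128
finger_force: 63.0
12.7 [ 0.5096 -0.0209  0.1213] yyaw -1.116 zaxis [ 0.  0. -1.] [-0.54  0.62 -3.24] 0.0128 63.038824796676636
0.0011778079152013614
the job is handed in; nothing more can be done
None
```

I pressed the pump to its stop and it sprang back. The job was handed in at 12.7 s with the ball tray held level and still under the spout, the ball within about 3 mm of centre and its top about 1.5 cm below the mouth; the result was not reported.

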